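# Slide a card stack along a fence into its corner pocket

### The job

Without gripping it, lifting it or pressing hard, push the grey banded stack of cards with the fingertips until its long side lies flat against the long fence, well before the pocket. Then slide it along, keeping it against the fence, into the pocket at the fence's left end until it is fully home against the end stop and the fence. Leave the other things on the bench where they are.

Things in the scene. Friction and masses are not known exactly. Their poses are not given: they have to be found in the camera images.
- cards: banded rigid stack of plain grey cards lying flat on the bench, 65 (x) x 90 (y) x 21 (z) mm, 75 to 145 g, the only such stack; slides freely with 1 to 2 N, up to 8 N when also pressed on the fence. Origin at the centre of its underside; its y axis runs along the 90 mm side, z up. It starts on the robot's side of the fence, 30 to 80 mm clear of it, turned up to 20 degrees from it.
- fence: fixed dark steel fence of bars 14 mm wide, 16 mm high, corner pocket at its left end. Origin on the bench at the pocket's inside corner. Fence face: plane x = 0, facing -x (to the robot), from y = 0 to -250 mm. End stop face: plane y = 0, facing -y, from x = -83 to 0. Bars lie behind these faces. Fully home, the stack's origin is at about x = -32, y = -45 mm here, its long side along y.
- fence_lip (a point): tip of the rounded nose of the pocket's short lip, at bench height, x = -76, y = -30 mm in the fence's frame. The lip is a bar like the others, 16 mm high, at x = -83 to -69, y = -30 to 0, opposite the fence: the pocket is 69 mm wide, 4 mm more than the stack, whose leading 30 mm enter it only along the fence.
- tape: roll of brown packing tape standing on its flat side, 92 x 90 x 48 mm, origin at the centre of its underside; bystander, to be left alone
- roll: sticker roll lying flat beyond the fence, 63 mm diameter, 29 mm high, origin at the centre of its underside; bystander, to be left alone
- pen: white pen lying on the near part of the bench, 145 mm long (its y axis), 9 mm high, origin at the centre of its underside; bystander, to be left alone
There are look-alikes about, which are no part of the job. Of the things shaped like the cards, the grey one is meant.

How it is judged:
On the way:
1. the stack lies with its long side flat against the fence, at least 45 mm before its home position (x of cards in the frame of fence above -0.0365 m and y of cards in the frame of fence below -0.09 m and angle between the y axis of cards and the y axis of fence, either way round below 0.06 rad), for 0.2 s.
At the end, for the whole second after the job is handed in: the stack lies flat on the bench at rest in the pocket, within about 3.5 mm of the end stop and 4 mm of the fence and parallel to the fence within 0.06 rad (x of cards in the frame of fence between -0.0365 and -0.029 m and y of cards in the frame of fence between -0.0485 and -0.042 m and angle between the y axis of cards and the y axis of fence, either way round below 0.06 rad and height (world z) of cards below 0.003 m and angle between cards's own z axis and vertical below 0.05 rad and linear speed of cards below 0.01 m/s); the robot touches nothing.
It fails at once if the stack is lifted, tipped or carried (height (world z) of cards above 0.01 m or angle between cards's own z axis and vertical above 0.2 rad).
It fails at once if the stack is gripped or pressed hard (the fingers bear on it with over 35 N) (contact force between the fingers and cards above 35 N).
It fails at once if the stack comes away from the fence by more than about 8 mm on the last 55 mm of its way (y of cards in the frame of fence above -0.1 m and x of cards in the frame of fence below -0.0405 m).
It fails at once if the tape roll, the sticker roll or the pen is moved by more than 20 mm (distance of any of tape, roll, pen from where it was at the start of the episode above 0.02 m).
It also fails if it takes over 48 s, if anything falls off the work surface, if the arm or the gripper's body presses on something with over 40 N, if the wrist force passes 120 N, or if a joint passes its speed limit or range.

### The arm

A 6-joint arm with a two-finger parallel gripper is mounted at the origin on a cart in front of the work surface, level with it; the furniture and walls round the work are solid. World frame = base frame: x ahead of the robot, y to its left, z up, the work surface at z = 0. Lengths are in m, angles in rad, forces in N, time in s.
With the tool pointing down it reaches from about 0.425 to 0.95 m from the base axis. Payload 3.5 kg.
Tool frame: the origin (TCP) lies on the centre line of the jaws, within the pads' length; the fingertips stand 11 mm ahead of it and the grasp point (between the pads) lies 8 mm behind it; y points along the fingers, x is the direction in which the jaws open and shut, and the axes are right-handed (so a half turn about y gives the same grasp; the last joint's range is limited). The gripper opens to 85 mm and grips with 20 to 120 N. Pads are 22 mm wide; open, the fingers measure 114 mm over their backs; the gripper's body (76 mm by 85 mm) begins 54 mm behind the grasp point. The pads swing forward as they close: fully open they stand 13 mm farther back than shut.
Start: joints at [1.133, 0.286, 1.577, -0, 1.279, -0.15], TCP at [0.192, 0.647, 0.242] pointing down, gripper open.
Joint ranges: [-2.77, 2.77], [-0.9, 2.22], [0.21, 2.48], [-1.53, 4.67], [0.24, 2.81], [-2.84, 2.84]. Speed limits (rad/s): [2.79, 2.79, 3.14, 3.14, 3.14, 3.14].

### API

Orientations are given as a unit quaternion [x, y, z, w].
In Python, from plant import get_state, read_camera, sign_off gives the robot as it stands.
- The arm moves only by the shell command python3 -m inch 'ROWS' [FORCE]. ROWS is JSON, a list of rows, each an object of numbers: "ax", "ay", "az": the turn, a rotation vector about the tool's x, y, z in rad; "x", "y", "z": the shift along the tool's x, y, z in mm; "hand": the closure, from -1 (fully open) to 1 (shut). In form: [{"ax": .., "ay": .., "az": .., "x": .., "y": .., "z": .., "hand": ..}, ...]. A call has 1 to 5 rows; each row shifts and turns the commanded pose from where the row before left it, along the tool's axes as they then stand; what a row does not reach is not made up. A row lasts 1/12 s, in which the tool goes at most 41.7 mm and 7.16 degrees, less where a joint would pass 70% of its speed; a pose out of reach is approached as far as the arm can. A call with a gripper value outside its range is refused whole. The fingers move at their own pace and stop on an object; FORCE is the grip in N (left out, the last holds). Time passes only in rows, so rows that do not move let the fingers close. It gives the time, the measured TCP pose, the force and the opening at its end, in the units of the state.
- get_state(): the state, without advancing time (a new reading comes with each control period).
- read_camera(name): name is "scene" or "top" or "wrist"; returns a dict with "img" (384x512x3 uint8, red, green, blue), "fov_y" (degrees; the focal length in pixels is half the picture's height over the tangent of half this angle, whatever the lens; pixels are square), "cx", "cy" (the principal point, pixels), "T" (4x4, takes a point from camera to world coordinates); the wrist camera has in their place "T_tool_cam" (4x4, takes a point from camera to tool coordinates, whose origin is the TCP and whose axes are the tool frame's). Camera axes: x right, y down, z forward; pixel columns grow to the right and rows downward; lengths in m; the calibration is good to about 2 mm. A picture is of the moment at which its call begins: read the wrist's pose just before it. There is no depth.
- sign_off(): hands the job in, once; it reports no verdict.
The state is a dict: "time": time; "qpos": joint angles; "dq": joint speeds; "joint_efforts": joint torques, N m; "eef_pos": TCP position; "tcp_rot": TCP orientation; "contact_force": force on the tool from outside, world axes, zero at the start; "wrist_torque": the same for the moment, N m; "opening": opening from 0.0 (shut) to 1.0 (fully open).
Only numpy, scipy, OpenCV 4.12 (cv2) and the standard library are available. Lean on these libraries where they do the work, as an engineer would, in place of code of your own. Each camera call takes 0.05 s, during which the arm holds its last target. There are 200 camera calls.

## Working session

There is one attempt and no reset: what is moved stays moved. The work goes in short steps, Python scripts to look and compute and a shell command to move; the robot and the scene stay as the last step left them, time stands still between calls to the robot, and variables do not carry over. Pictures are saved under pics/ and viewed, about 8 in all and at most 12, crops included, and the job is handed in when it is done.

```bash
mkdir -p pics; ls
cat > h.py <<'E'
import numpy as np, cv2
from plant import get_state, read_camera
def ray(c,u,v,z=0.,T=None):
    T=c["T"] if T is None else T
    f=192/np.tan(np.radians(c["fov_y"])/2)
    d=T[:3,:3]@np.array([(u-c["cx"])/f,(v-c["cy"])/f,1]); o=T[:3,3]
    return o+d*(z-o[2])/d[2]
def proj(c,p):
    f=192/np.tan(np.radians(c["fov_y"])/2)
    q=np.linalg.inv(c["T"])@np.append(p,1); return q[:2]/q[2]*f+[c["cx"],c["cy"]]
def save(n,img,s=1): cv2.imwrite(f"pics/{n}.png",cv2.resize(img[:,:,::-1],None,fx=s,fy=s,interpolation=cv2.INTER_CUBIC))
E
python3 - <<'E'
from h import *
s=get_state();print(s)
c=read_camera("top");c["T"]=np.array(c["T"]);print({k:c[k] for k in c if k!="img"})
np.savez("top.npz",**c);save("top",c["img"],1.5)
c=read_camera("scene");print({k:c[k] for k in c if k!="img"});np.savez("scene.npz",**c);save("scene",c["img"],1.5)
E
```

```text
pics
{'time': 0.0, 'qpos': array([ 1.13300563e+00,  2.87214962e-01,  1.57817602e+00,  1.34338916e-05,
        1.27862270e+00, -1.49957765e-01]), 'dq': array([-0.00010099,  0.00148452,  0.0001647 ,  0.00109708,  0.00061192,
        0.0010632 ]), 'joint_efforts': array([-1.71691969e-03, -4.05988312e+01, -2.92622817e+01, -2.77174995e-04,
        5.88488707e-03, -1.43672440e-05]), 'eef_pos': array([0.19128432, 0.64666637, 0.24091483]), 'tcp_rot': array([ 0.56694142,  0.42236267, -0.42387622, -0.56614146]), 'contact_force': array([ 0.31898508,  0.31984866, -0.06828741]), 'wrist_torque': array([ 0.02331199, -0.0492549 ,  0.03588658]), 'opening': 1.0000948883979714}
{'fov_y': 49.302089438240735, 'cx': 255.6828452423368, 'cy': 189.26346072504174, 'T': array([[-8.97810421e-05, -9.85152452e-01,  1.71681792e-01,
         3.84084316e-01],
       [-9.99987372e-01,  9.51103461e-04,  4.93472247e-03,
         4.44110528e-02],
       [-5.02474109e-03, -1.71679181e-01, -9.85140097e-01,
         9.28329094e-01],
       [ 0.00000000e+00,  0.00000000e+00,  0.00000000e+00,
         1.00000000e+00]])}
{'fov_y': 42.41534846412297, 'cx': 259.5984452866625, 'cy': 188.88489665694146, 'T': array([[-0.91650442, -0.28569859,  0.27999278,  0.24571151],
       [-0.39980885,  0.67719941, -0.61770044,  0.71598022],
       [-0.0131348 , -0.67806878, -0.73488108,  0.83929985],
       [ 0.        ,  0.        ,  0.        ,  1.        ]])}
```

View pics/top.png

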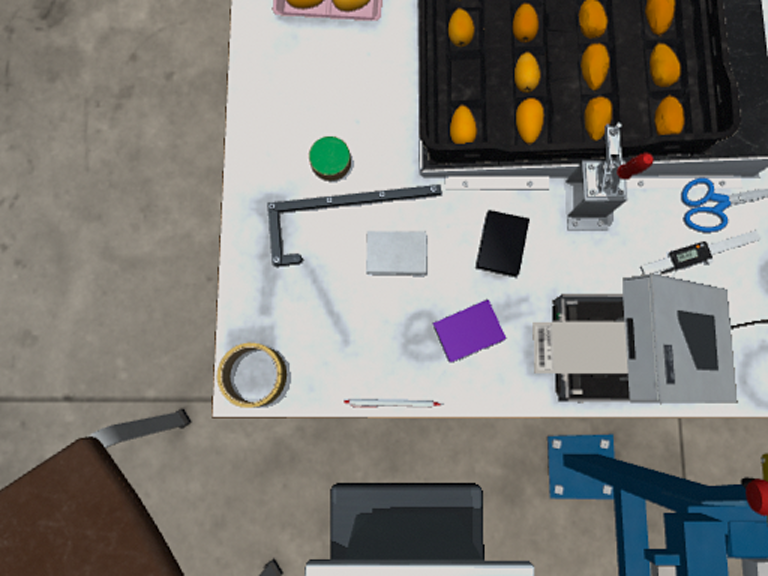

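View pics/scene.png

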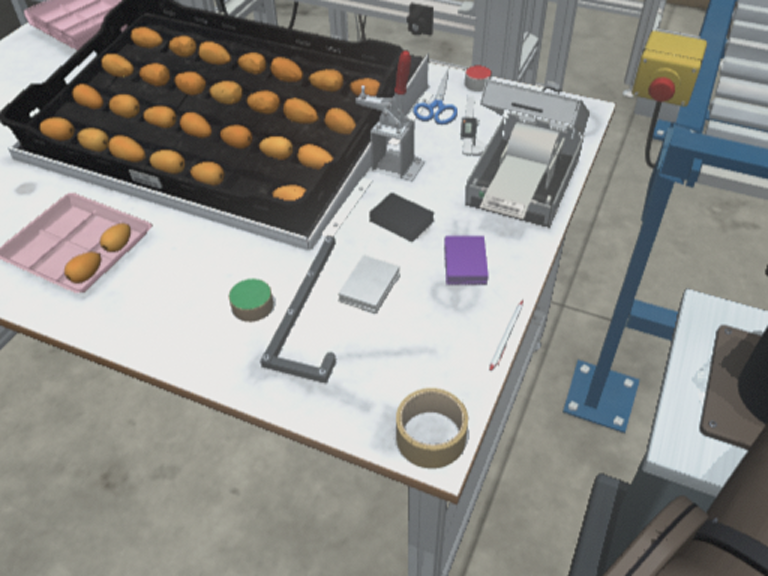

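Look-alikes, in 1.5x top-view pixels: grey stack (397,253), black stack (502,243), purple stack (470,331) and the printer's pale label (590,347). I choose the grey one at (397,253), right next to the fence. The fence corner is at (273,207) and the lip nose at about (298,259). Next I measure and check a close crop.

Run:
```python
from h import *
c=dict(np.load("top.npz")); im=c["img"]
g=im.astype(int)
print(g[168,255:295:2].tolist()[::4], g[150:190:3,265].tolist())
hsv=cv2.cvtColor(im,cv2.COLOR_RGB2HSV)
roi=np.zeros(im.shape[:2],np.uint8); roi[145:195,235:295]=1
sub=hsv[145:195,235:295,2]; t,_=cv2.threshold(sub,0,255,cv2.THRESH_OTSU); print("otsu",t)
m=((hsv[...,2]<t)&(roi>0)).astype(np.uint8)
m=cv2.morphologyEx(m,cv2.MORPH_OPEN,np.ones((5,5)))
cn=max(cv2.findContours(m,0,1)[0],key=cv2.contourArea); r=cv2.minAreaRect(cn); b=cv2.boxPoints(r); print(r,b.tolist())
P=np.array([ray(c,*p,.021) for p in b]);print("cards",P[:,:2].round(4).tolist(),P.mean(0).round(4),[np.linalg.norm(P[i]-P[i-1]).round(4) for i in range(4)])
roi=np.zeros(im.shape[:2],np.uint8); roi[118:182,172:297]=1
m=((hsv[...,2]<110)&(roi>0)).astype(np.uint8)
cn2=max(cv2.findContours(m,0,1)[0],key=cv2.contourArea)
v=im.copy(); cv2.drawContours(v,[cn2],-1,(255,0,0),1); cv2.drawContours(v,[b.astype(int)],-1,(0,255,0),1)
save("crop",np.hstack([v[115:200,165:300]]),5.5)
for u in range(200,290,10):
    col=np.where(m[:,u])[0]; print(u,col.min(),col.max(),ray(c,u,col.min()-.5,.016)[:2].round(4),ray(c,u,col.max()+.5,.016)[:2].round(4))
for w in range(145,168,4):
    row=np.where(m[w])[0]; print("row",w,row.min(),row.max(),ray(c,row.min()-.5,w,.016)[:2].round(4),ray(c,row.max()+.5,w,.016)[:2].round(4))
for w in range(168,180):
    row=np.where(m[w])[0]
    if len(row): print("row",w,row.min(),row.max(),ray(c,row.max()+.5,w,.016)[:2].round(4))
```

```text
[[187, 195, 200], [187, 194, 199], [185, 191, 196], [183, 190, 194], [218, 215, 212]] [[218, 215, 212], [213, 213, 211], [181, 188, 193], [179, 187, 193], [185, 192, 197], [185, 193, 199], [186, 193, 198], [179, 186, 190], [180, 186, 191], [183, 191, 195], [182, 188, 194], [131, 132, 133], [218, 214, 212], [219, 215, 213]]
otsu 177.0Traceback (most recent call last):
  File "<stdin>", line 10, in <module>
ValueError: max() iterable argument is empty
```

```bash
cat > meas.py <<'E'
from h import *
def cards(c,box):
    im=c["img"]; g=im.astype(int); y0,y1,x0,x1=box
    m=np.zeros(im.shape[:2],np.uint8)
    m[y0:y1,x0:x1]=((g[...,2]-g[...,0]>4)&(g[...,0]>150))[y0:y1,x0:x1]
    m=cv2.morphologyEx(cv2.morphologyEx(m,cv2.MORPH_CLOSE,np.ones((3,3))),cv2.MORPH_OPEN,np.ones((5,5)))
    cn=max(cv2.findContours(m,0,1)[0],key=cv2.contourArea); 
    P=np.array([ray(c,*p,.021)[:2] for p in cn[:,0]]).astype(np.float32)
    r=cv2.minAreaRect(P*1000); return cn,r
E
python3 - <<'E'
from meas import *
c=dict(np.load("top.npz")); im=c["img"]
hsv=cv2.cvtColor(im,cv2.COLOR_RGB2HSV)
cn,r=cards(c,(145,195,235,295)); print("cards mm",r, cv2.boxPoints(r).round(1).tolist())
roi=np.zeros(im.shape[:2],np.uint8); roi[118:182,172:297]=1
m=((hsv[...,2]<110)&(roi>0)).astype(np.uint8)
cn2=max(cv2.findContours(m,0,1)[0],key=cv2.contourArea)
v=cv2.resize(im,None,fx=5.5,fy=5.5,interpolation=cv2.INTER_CUBIC)
for k,col in ((cn2,(255,0,0)),(cn,(0,255,0))): cv2.drawContours(v,[((k+.5)*5.5).astype(np.int32)],-1,col,1)
save("crop",v[632:1100,900:1650])
for u in range(200,290,10):
    col=np.where(m[:,u])[0]; print(u,col.min(),col.max(),ray(c,u,col.min()-.5,.016)[:2].round(4),ray(c,u,col.max()+.5,.016)[:2].round(4))
for w in range(142,180,3):
    row=np.where(m[w])[0]
    if len(row): print("row",w,row.min(),row.max(),ray(c,row.min()-.5,w,.016)[:2].round(4),ray(c,row.max()+.5,w,.016)[:2].round(4))
E
```

```text
cards mm ((588.4110107421875, 30.418264389038086), (88.63429260253906, 68.30809020996094), 89.32935333251953) [[553.7000122070312, -13.5], [622.0, -14.300000190734863], [623.0999755859375, 74.30000305175781], [554.7999877929688, 75.0999984741211]]
200 133 175 [0.6739 0.1753] [0.5743 0.173 ]
210 132 139 [0.6762 0.1526] [0.6574 0.1523]
220 118 137 [0.7094 0.1304] [0.6621 0.1297]
230 130 136 [0.6809 0.1073] [0.6644 0.1071]
240 129 136 [0.6832 0.0846] [0.6644 0.0845]
250 128 134 [0.6855 0.0619] [0.669  0.0618]
260 127 133 [0.6879 0.0392] [0.6713 0.0392]
270 126 132 [0.6902 0.0164] [0.6737 0.0165]
280 125 131 [ 0.6925 -0.0063] [ 0.676  -0.0062]
row 142 179 186 [0.6517 0.2234] [0.6516 0.2053]
row 145 180 186 [0.6447 0.2209] [0.6446 0.2051]
row 148 180 186 [0.6377 0.2207] [0.6376 0.2049]
row 151 180 186 [0.6307 0.2205] [0.6307 0.2047]
row 154 180 187 [0.6237 0.2203] [0.6237 0.2023]
row 157 180 187 [0.6168 0.2201] [0.6168 0.2021]
row 160 181 188 [0.6099 0.2176] [0.6098 0.1996]
row 163 181 188 [0.603  0.2174] [0.6029 0.1995]
row 166 181 188 [0.5961 0.2172] [0.596  0.1993]
row 169 182 198 [0.5892 0.2147] [0.5891 0.1767]
row 172 187 201 [0.5823 0.2034] [0.5823 0.1699]
row 175 182 200 [0.5755 0.2143] [0.5755 0.1719]
```

View pics/crop.png

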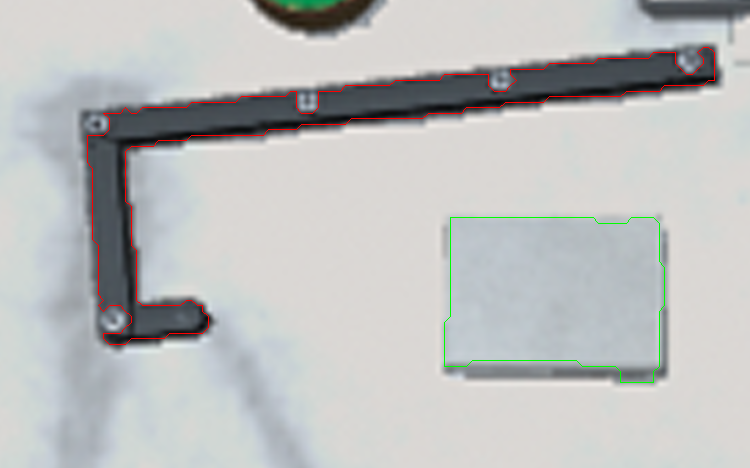

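The crop confirms it: the grey stack's outline is clean, and the fence, corner and lip nose (crop pixel 207,320) are where expected. Fence frame: O≈(0.656,0.209), yaw≈0.1016. Cards: x≈-84, y≈-171 mm, turned about -6.5°. Next, a helper that gives moves in tool axes.

```bash
cat > go.py <<'E'
import sys
from h import *
from scipy.spatial.transform import Rotation as R
O=np.array([.6564,.2087]); th=.1016
F=np.array([[np.cos(th),-np.sin(th)],[np.sin(th),np.cos(th)]])
if __name__=="__main__":   # fence x,y (mm), z mm, tool x axis angle in fence frame (deg)
    fx,fy,z,a=map(float,sys.argv[1:5]); s=get_state()
    T=R.from_quat(s["tcp_rot"]); p=s["eef_pos"]
    t=np.append(O+F@[fx/1e3,fy/1e3],z/1e3)
    w=th+np.radians(a); X=np.array([np.cos(w),np.sin(w),0]); Y=np.array([0,0,-1.])
    D=R.from_matrix(np.c_[X,Y,np.cross(X,Y)])
    print("t",s["time"].__round__(2),"p",p.round(4),"fence",(F.T@(p[:2]-O)*1e3).round(1),"op",round(s["opening"],2),"f",s["contact_force"].round(1))
    print("tool x ang in fence",np.degrees(np.arctan2(*T.as_matrix()[[1,0],0])-th).round(1),"ydown",T.as_matrix()[:,1].round(3),"q",s["qpos"].round(2))
    print("target",t.round(4),"rotvec deg tool",np.degrees((T.inv()*D).as_rotvec()).round(1),"shift mm tool now",(T.inv().apply(t-p)*1e3).round(1),"shift in target axes",(D.inv().apply(t-p)*1e3).round(1))
E
python3 go.py -140 -171 80 90; python3 go.py -140 -171 80 -90
```

```text
t 0.1 p [0.1913 0.6467 0.241 ] fence [-418.2  482.9] op 1.0 f [-0.9  0.5 -0.3]
tool x ang in fence 67.7 ydown [-0.001 -0.002 -1.   ] q [ 1.13  0.29  1.58 -0.    1.28 -0.15]
target [0.5345 0.0244 0.08  ] rotvec deg tool [ -0.  -22.3  -0.1] shift mm tool now [-499.   162.  -505.7] shift in target axes [-653.9  161.  -278.2]
t 0.1 p [0.1913 0.6467 0.241 ] fence [-418.2  482.9] op 1.0 f [-0.9  0.5 -0.3]
tool x ang in fence 67.7 ydown [-0.001 -0.002 -1.   ] q [ 1.13  0.29  1.58 -0.    1.28 -0.15]
target [0.5345 0.0244 0.08  ] rotvec deg tool [ 2.000e-01  1.577e+02 -1.000e-01] shift mm tool now [-499.   162.  -505.7] shift in target axes [653.9 161.  278.2]
```

```bash
python3 -m inch '[{"ay":-0.12,"hand":0},{"ay":-0.12,"hand":0},{"ay":-0.12,"hand":0},{"ay":-0.03,"x":-36,"z":-15,"hand":0},{"x":-36,"z":-15,"hand":0}]' 20
python3 -m inch '[{"x":-36,"z":-15,"hand":0},{"x":-36,"z":-15,"hand":0},{"x":-36,"z":-15,"hand":0},{"x":-36,"z":-15,"hand":0},{"x":-36,"z":-15,"hand":0}]'
python3 -m inch '[{"x":-36,"z":-15,"hand":0},{"x":-36,"z":-15,"hand":0},{"x":-36,"z":-15,"hand":0},{"x":-36,"z":-15,"hand":0},{"x":-36,"z":-15,"hand":0}]'; python3 go.py -140 -171 80 90
```

```text
t 0.1 p [0.1913 0.6467 0.241 ] fence [-418.2  482.9] op 1.0 f [-0.9  0.5 -0.3]
tool x ang in fence 67.7 ydown [-0.001 -0.002 -1.   ] q [ 1.13  0.29  1.58 -0.    1.28 -0.15]
target [0.5345 0.0244 0.08  ] rotvec deg tool [ -0.  -22.3  -0.1] shift mm tool now [-499.   162.  -505.7] shift in target axes [-653.9  161.  -278.2]validation failed for argument at $[0]...
validation failed for argument at $[0]...
validation failed for argument at $[0]...
```

```bash
python3 -m inch '[{"ax":0,"ay":-0.12,"az":0,"x":0,"y":0,"z":0,"hand":0},{"ax":0,"ay":-0.12,"az":0,"x":0,"y":0,"z":0,"hand":0},{"ax":0,"ay":-0.12,"az":0,"x":0,"y":0,"z":0,"hand":0},{"ax":0,"ay":-0.03,"az":0,"x":0,"y":0,"z":0,"hand":0},{"ax":0,"ay":0,"az":0,"x":-36,"y":0,"z":-15,"hand":0}]' 20; python3 go.py -140 -171 80 90
```

```text
time: 0.52
eef_pos: [0.2079, 0.6155, 0.2408]
tcp_rot: [-0.472, -0.526, 0.526, 0.473]
contact_force: [0.8, -1.3, 0.7]
opening: 0.5
t 0.52 p [0.2079 0.6155 0.2408] fence [-405.   450.2] op 0.5 f [ 0.8 -1.3  0.7]
tool x ang in fence 90.3 ydown [-0.002  0.001 -1.   ] q [ 1.09  0.23  1.64  0.    1.26 -0.59]
target [0.5345 0.0244 0.08  ] rotvec deg tool [-0.1  0.3  0.1] shift mm tool now [-623.   159.6 -261.5] shift in target axes [-621.2  160.8 -265. ]
```

All keys are needed. Continuing: -621, -265 remaining, about 17 rows.

```bash
for i in 1; do python3 -m inch '[{"ax":0,"ay":0,"az":0,"x":-36,"y":0,"z":-15,"hand":0},{"ax":0,"ay":0,"az":0,"x":-36,"y":0,"z":-15,"hand":0},{"ax":0,"ay":0,"az":0,"x":-36,"y":0,"z":-15,"hand":0},{"ax":0,"ay":0,"az":0,"x":-36,"y":0,"z":-15,"hand":0},{"ax":0,"ay":0,"az":0,"x":-36,"y":0,"z":-15,"hand":0}]'
python3 -m inch '[{"ax":0,"ay":0,"az":0,"x":-36,"y":0,"z":-15,"hand":0},{"ax":0,"ay":0,"az":0,"x":-36,"y":0,"z":-15,"hand":0},{"ax":0,"ay":0,"az":0,"x":-36,"y":0,"z":-15,"hand":0},{"ax":0,"ay":0,"az":0,"x":-36,"y":0,"z":-15,"hand":0},{"ax":0,"ay":0,"az":0,"x":-36,"y":0,"z":-15,"hand":0}]'
python3 -m inch '[{"ax":0,"ay":0,"az":0,"x":-36,"y":0,"z":-15,"hand":0},{"ax":0,"ay":0,"az":0,"x":-36,"y":0,"z":-15,"hand":0},{"ax":0,"ay":0,"az":0,"x":-36,"y":0,"z":-15,"hand":0},{"ax":0,"ay":0,"az":0,"x":-36,"y":0,"z":-15,"hand":0},{"ax":0,"ay":0,"az":0,"x":-36,"y":0,"z":-15,"hand":0}]'; done; python3 go.py -140 -171 80 90
```

```text
time: 0.93
eef_pos: [0.3033, 0.4397, 0.2417]
tcp_rot: [-0.474, -0.525, 0.525, 0.474]
contact_force: [1.0, 1.0, -0.2]
opening: 0.5
time: 1.35
eef_pos: [0.3962, 0.2683, 0.242]
tcp_rot: [-0.474, -0.525, 0.525, 0.474]
contact_force: [1.2, 1.0, -0.5]
opening: 0.499
time: 1.77
eef_pos: [0.4893, 0.0969, 0.242]
tcp_rot: [-0.474, -0.525, 0.525, 0.474]
contact_force: [0.6, 0.8, 0.4]
opening: 0.504
t 1.77 p [0.4893 0.0969 0.242 ] fence [-177.6  -94.3] op 0.5 f [0.6 0.8 0.4]
tool x ang in fence 90.0 ydown [-0.  0. -1.] q [-0.01 -0.11  2.    0.    1.25 -1.68]
target [0.5345 0.0244 0.08  ] rotvec deg tool [-0.  0.  0.] shift mm tool now [-76.7 162.  -37.6] shift in target axes [-76.7 162.  -37.6]
```

```bash
python3 -m inch '[{"ax":0,"ay":0,"az":0,"x":-36,"y":15,"z":-15,"hand":0},{"ax":0,"ay":0,"az":0,"x":-34,"y":20,"z":-13,"hand":0},{"ax":0,"ay":0,"az":0,"x":0,"y":36,"z":0,"hand":0},{"ax":0,"ay":0,"az":0,"x":0,"y":36,"z":0,"hand":0},{"ax":0,"ay":0,"az":0,"x":0,"y":36,"z":0,"hand":0}]'
python3 -m inch '[{"ax":0,"ay":0,"az":0,"x":0,"y":0,"z":0,"hand":0},{"ax":0,"ay":0,"az":0,"x":0,"y":0,"z":0,"hand":0}]';python3 go.py -140 -171 25 90
python3 - <<'E'
from meas import *
c=read_camera("scene");save("sc2",c["img"][100:260,120:380],3)
c=read_camera("wrist");print(c["T_tool_cam"]);save("wr1",c["img"],1)
E
```

```text
time: 2.18
eef_pos: [0.5241, 0.031, 0.0979]
tcp_rot: [0.474, 0.525, -0.524, -0.474]
contact_force: [-1.3, -0.6, -0.5]
opening: 0.497
time: 2.35
eef_pos: [0.522, 0.0322, 0.0972]
tcp_rot: [-0.472, -0.524, 0.526, 0.476]
contact_force: [0.5, 0.2, 1.2]
opening: 0.503
t 2.35 p [0.522  0.0322 0.0972] fence [-151.6 -161.9] op 0.5 f [0.5 0.2 1.2]
tool x ang in fence 90.0 ydown [-0.006  0.001 -1.   ] q [-0.13  0.13  2.05 -0.    0.97 -1.81]
target [0.5345 0.0244 0.025 ] rotvec deg tool [-0.3  0.   0.1] shift mm tool now [ -9.2  72.1 -12. ] shift in target axes [ -9.1  72.2 -11.6]
[[ 9.99998663e-01  1.18049745e-03  1.13135920e-03  7.24657638e-04]
 [-7.07100708e-04 -3.11657727e-01  9.50194170e-01 -1.31351170e-01]
 [ 1.47429863e-03 -9.50193700e-01 -3.11656476e-01  8.02198941e-02]
 [ 0.00000000e+00  0.00000000e+00  0.00000000e+00  1.00000000e+00]]
```

View pics/wr1.png

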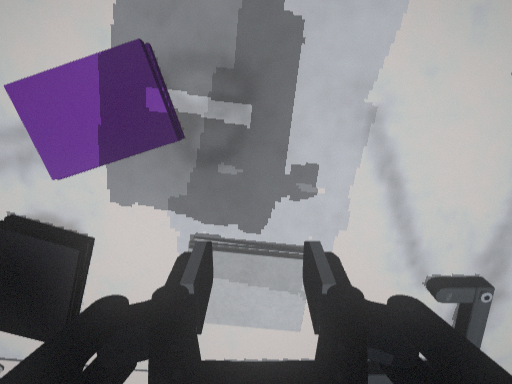

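Wrist view: the stack's near edge is at row ~240, columns 188-308. The fingers straddle column 258, about 8 mm off centre, and the purple and black stacks are clear. Now I go down on the near side.

```bash
python3 -m inch '[{"ax":0,"ay":0,"az":0,"x":-9,"y":25,"z":0,"hand":0},{"ax":0,"ay":0,"az":0,"x":0,"y":25,"z":0,"hand":0},{"ax":0,"ay":0,"az":0,"x":0,"y":20,"z":0,"hand":0},{"ax":0,"ay":0,"az":0,"x":0,"y":10,"z":0,"hand":0},{"ax":0,"ay":0,"az":0,"x":0,"y":0,"z":0,"hand":0}]';python3 go.py -140 -171 17 90
```

```text
time: 2.87
eef_pos: [0.525, 0.0233, 0.0195]
tcp_rot: [-0.474, -0.525, 0.525, 0.474]
contact_force: [-0.4, 0.8, 0.6]
opening: 0.497
t 2.87 p [0.525  0.0233 0.0195] fence [-149.5 -171.1] op 0.5 f [-0.4  0.8  0.6]
tool x ang in fence 90.1 ydown [-0.  0. -1.] q [-0.15  0.26  2.07 -0.    0.81 -1.82]
target [0.5345 0.0244 0.017 ] rotvec deg tool [-0.   0.1  0. ] shift mm tool now [ 0.1  2.5 -9.5] shift in target axes [ 0.1  2.5 -9.5]
```

```bash
python3 -m inch '[{"ax":0,"ay":0,"az":0,"x":0,"y":3,"z":-6,"hand":0},{"ax":0,"ay":0,"az":0,"x":0,"y":0,"z":-6,"hand":0},{"ax":0,"ay":0,"az":0,"x":0,"y":0,"z":-4,"hand":0},{"ax":0,"ay":0,"az":0,"x":0,"y":0,"z":-4,"hand":0},{"ax":0,"ay":0,"az":0,"x":0,"y":0,"z":-4,"hand":0}]'
python3 -m inch '[{"ax":0,"ay":0,"az":0,"x":0,"y":0,"z":-4,"hand":0},{"ax":0,"ay":0,"az":0,"x":0,"y":0,"z":-4,"hand":0},{"ax":0,"ay":0,"az":0,"x":0,"y":0,"z":-4,"hand":0},{"ax":0,"ay":0,"az":0,"x":0,"y":0,"z":-4,"hand":0},{"ax":0,"ay":0,"az":0,"x":0,"y":0,"z":-4,"hand":0}]'
python3 -m inch '[{"ax":0,"ay":0,"az":0,"x":0,"y":0,"z":-4,"hand":0},{"ax":0,"ay":0,"az":0,"x":0,"y":0,"z":-4,"hand":0},{"ax":0,"ay":0,"az":0,"x":0,"y":0,"z":-4,"hand":0},{"ax":0,"ay":0,"az":0,"x":0,"y":0,"z":-2,"hand":0},{"ax":0,"ay":0,"az":0,"x":0,"y":0,"z":-2,"hand":0}]'
python3 go.py -76 -171 17 90
python3 - <<'E'
from meas import *
c=read_camera("scene");save("sc3",c["img"][110:260,160:340],4)
E
```

```text
time: 3.28
eef_pos: [0.5499, 0.0255, 0.0174]
tcp_rot: [0.474, 0.525, -0.525, -0.473]
contact_force: [-1.7, -0.7, -0.1]
opening: 0.498
time: 3.7
eef_pos: [0.5689, 0.0276, 0.0163]
tcp_rot: [-0.474, -0.525, 0.525, 0.474]
contact_force: [-1.1, -0.1, 1.4]
opening: 0.497
time: 4.12
eef_pos: [0.5848, 0.0292, 0.0163]
tcp_rot: [-0.474, -0.525, 0.525, 0.474]
contact_force: [-1.3, 0.7, 0.4]
opening: 0.499
t 4.12 p [0.5848 0.0292 0.0163] fence [ -89.4 -171.3] op 0.5 f [-1.3  0.7  0.4]
tool x ang in fence 90.0 ydown [-0. -0. -1.] q [-0.12  0.38  1.92 -0.    0.84 -1.8 ]
target [0.5981 0.0309 0.017 ] rotvec deg tool [-0.  0.  0.] shift mm tool now [  0.3  -0.7 -13.4] shift in target axes [  0.3  -0.7 -13.4]
```

View pics/sc3.png

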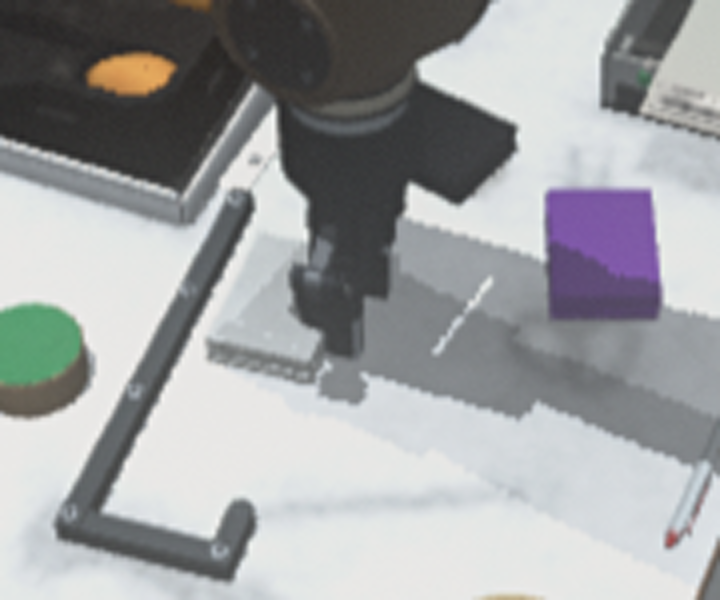

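Crop: the stack is squared up at the fingers (stack corner at (207,345)) and lies parallel to the fence with a gap of 10-15 mm. I push on slowly.

```bash
python3 -m inch '[{"ax":0,"ay":0,"az":0,"x":0,"y":0,"z":-3,"hand":0},{"ax":0,"ay":0,"az":0,"x":0,"y":0,"z":-3,"hand":0},{"ax":0,"ay":0,"az":0,"x":0,"y":0,"z":-2,"hand":0},{"ax":0,"ay":0,"az":0,"x":0,"y":0,"z":-2,"hand":0},{"ax":0,"ay":0,"az":0,"x":0,"y":0,"z":-1,"hand":0}]'; python3 go.py -76 -171 17 90
python3 -m inch '[{"ax":0,"ay":0,"az":0,"x":0,"y":0,"z":-1,"hand":0},{"ax":0,"ay":0,"az":0,"x":0,"y":0,"z":-1,"hand":0},{"ax":0,"ay":0,"az":0,"x":0,"y":0,"z":0,"hand":0}]'; python3 go.py -76 -171 17 90
```

```text
time: 4.58
eef_pos: [0.5959, 0.0303, 0.0164]
tcp_rot: [0.474, 0.525, -0.525, -0.474]
contact_force: [-1.3, -0.1, 0.3]
opening: 0.506
t 4.58 p [0.5959 0.0303 0.0164] fence [ -78.3 -171.3] op 0.51 f [-1.3 -0.1  0.3]
tool x ang in fence 90.0 ydown [ 0. -0. -1.] q [-0.12  0.4   1.89  0.    0.85 -1.79]
target [0.5981 0.0309 0.017 ] rotvec deg tool [ 0.  0. -0.] shift mm tool now [ 0.3 -0.6 -2.3] shift in target axes [ 0.3 -0.6 -2.3]
time: 4.83
eef_pos: [0.5978, 0.0306, 0.0164]
tcp_rot: [0.474, 0.525, -0.525, -0.474]
contact_force: [0.1, -0.1, 0.5]
opening: 0.499
t 4.83 p [0.5978 0.0306 0.0164] fence [ -76.3 -171.3] op 0.5 f [ 0.1 -0.1  0.5]
tool x ang in fence 90.0 ydown [ 0.001  0.    -1.   ] q [-0.12  0.4   1.89  0.    0.85 -1.79]
target [0.5981 0.0309 0.017 ] rotvec deg tool [ 0.  0. -0.] shift mm tool now [ 0.3 -0.6 -0.3] shift in target axes [ 0.3 -0.6 -0.3]
```

Not yet against the fence. I go on in 0.7 mm steps until the force rises.

```bash
for k in 1; do python3 -m inch '[{"ax":0,"ay":0,"az":0,"x":0,"y":0,"z":-0.7,"hand":0},{"ax":0,"ay":0,"az":0,"x":0,"y":0,"z":-0.7,"hand":0},{"ax":0,"ay":0,"az":0,"x":0,"y":0,"z":0,"hand":0}]'
python3 -m inch '[{"ax":0,"ay":0,"az":0,"x":0,"y":0,"z":-0.7,"hand":0},{"ax":0,"ay":0,"az":0,"x":0,"y":0,"z":-0.7,"hand":0},{"ax":0,"ay":0,"az":0,"x":0,"y":0,"z":0,"hand":0}]'; done; python3 go.py -76 -171 17 90
```

```text
time: 5.08
eef_pos: [0.5991, 0.0307, 0.0164]
tcp_rot: [0.474, 0.525, -0.525, -0.474]
contact_force: [-1.1, -0.3, -0.4]
opening: 0.497
time: 5.33
eef_pos: [0.6, 0.0308, 0.0164]
tcp_rot: [-0.473, -0.525, 0.525, 0.474]
contact_force: [-3.0, -0.6, 1.3]
opening: 0.498
t 5.33 p [0.6    0.0308 0.0164] fence [ -74.1 -171.3] op 0.5 f [-3.  -0.6  1.3]
tool x ang in fence 90.0 ydown [-0.001 -0.    -1.   ] q [-0.12  0.41  1.88 -0.    0.85 -1.79]
target [0.5981 0.0309 0.017 ] rotvec deg tool [-0.1  0.   0. ] shift mm tool now [ 0.3 -0.6  1.9] shift in target axes [ 0.3 -0.6  1.9]
```

```bash
python3 -m inch '[{"ax":0,"ay":0,"az":0,"x":0,"y":0,"z":-0.7,"hand":0},{"ax":0,"ay":0,"az":0,"x":0,"y":0,"z":0,"hand":0}]'
python3 -m inch '[{"ax":0,"ay":0,"az":0,"x":0,"y":0,"z":-0.7,"hand":0},{"ax":0,"ay":0,"az":0,"x":0,"y":0,"z":0,"hand":0}]'; python3 go.py -76 -171 17 90
```

```text
time: 5.5
eef_pos: [0.6, 0.0308, 0.0163]
tcp_rot: [-0.473, -0.524, 0.526, 0.474]
contact_force: [-4.6, -0.0, 3.7]
opening: 0.503
time: 5.67
eef_pos: [0.6001, 0.0308, 0.0162]
tcp_rot: [-0.472, -0.524, 0.526, 0.475]
contact_force: [-6.9, -1.6, 3.8]
opening: 0.499
t 5.67 p [0.6001 0.0308 0.0162] fence [ -74.  -171.3] op 0.5 f [-6.9 -1.6  3.8]
tool x ang in fence 90.1 ydown [-0.005 -0.    -1.   ] q [-0.12  0.41  1.88 -0.    0.86 -1.79]
target [0.5981 0.0309 0.017 ] rotvec deg tool [-0.3  0.1  0. ] shift mm tool now [ 0.3 -0.8  2. ] shift in target axes [ 0.3 -0.8  2. ]
```

The stack is flat on the fence (the force rises while the position holds). Now I back off, lift, and turn to push the trailing end.

```bash
python3 -m inch '[{"ax":0,"ay":0,"az":0,"x":0,"y":0,"z":4,"hand":0},{"ax":0,"ay":0,"az":0,"x":0,"y":0,"z":15,"hand":0},{"ax":0,"ay":0,"az":0,"x":0,"y":-30,"z":0,"hand":0},{"ax":0,"ay":0,"az":0,"x":0,"y":-40,"z":0,"hand":0.5},{"ax":0,"ay":0.12,"az":0,"x":0,"y":0,"z":0,"hand":0.5}]'
python3 -m inch '[{"ax":0,"ay":0.12,"az":0,"x":0,"y":0,"z":0,"hand":0.5},{"ax":0,"ay":0.12,"az":0,"x":0,"y":0,"z":0,"hand":0.5},{"ax":0,"ay":0.12,"az":0,"x":0,"y":0,"z":0,"hand":0.5},{"ax":0,"ay":0.12,"az":0,"x":0,"y":0,"z":0,"hand":0.5},{"ax":0,"ay":0.12,"az":0,"x":0,"y":0,"z":0,"hand":0.5}]'
python3 -m inch '[{"ax":0,"ay":0.12,"az":0,"x":0,"y":0,"z":0,"hand":0.5},{"ax":0,"ay":0.12,"az":0,"x":0,"y":0,"z":0,"hand":0.5},{"ax":0,"ay":0.12,"az":0,"x":0,"y":0,"z":0,"hand":0.5},{"ax":0,"ay":0.12,"az":0,"x":0,"y":0,"z":0,"hand":0.5},{"ax":0,"ay":0.12,"az":0,"x":0,"y":0,"z":0,"hand":0.5}]'
python3 -m inch '[{"ax":0,"ay":0.12,"az":0,"x":0,"y":0,"z":0,"hand":0.5},{"ax":0,"ay":0.12,"az":0,"x":0,"y":0,"z":0,"hand":0.5},{"ax":0,"ay":0,"az":0,"x":0,"y":0,"z":0,"hand":0.5}]'; python3 go.py -34 -246 60 0
```

```text
time: 6.08
eef_pos: [0.5884, 0.0286, 0.0943]
tcp_rot: [0.509, 0.499, -0.491, -0.501]
contact_force: [2.6, -0.1, 1.4]
opening: 0.249
time: 6.5
eef_pos: [0.5836, 0.0291, 0.0866]
tcp_rot: [0.63, 0.323, -0.321, -0.629]
contact_force: [0.2, -0.2, -0.0]
opening: 0.25
time: 6.92
eef_pos: [0.5836, 0.0291, 0.0865]
tcp_rot: [0.697, 0.123, -0.121, -0.696]
contact_force: [0.4, 0.0, 0.2]
opening: 0.249
time: 7.17
eef_pos: [0.5835, 0.0291, 0.0865]
tcp_rot: [0.706, 0.04, -0.038, -0.706]
contact_force: [-0.5, -0.7, 0.4]
opening: 0.251
t 7.17 p [0.5835 0.0291 0.0865] fence [ -90.8 -171.3] op 0.25 f [-0.5 -0.7  0.4]
tool x ang in fence 0.5 ydown [ 0.002  0.    -1.   ] q [-0.12  0.26  1.91  0.    0.96 -0.23]
target [ 0.6475 -0.0395  0.06  ] rotvec deg tool [0.  0.5 0.1] shift mm tool now [ 56.   26.7 -75.2] shift in target axes [ 56.8  26.5 -74.7]
```

```bash
python3 -m inch '[{"ax":0,"ay":0,"az":0,"x":18,"y":0,"z":-25,"hand":0.5},{"ax":0,"ay":0,"az":0,"x":19,"y":0,"z":-25,"hand":0.5},{"ax":0,"ay":0.01,"az":0,"x":19,"y":0,"z":-25,"hand":0.5},{"ax":0,"ay":0,"az":0,"x":0,"y":0,"z":0,"hand":0.5}]'; python3 go.py -34 -246 17 0
python3 - <<'E'
from meas import *
c=read_camera("wrist");save("wr2",c["img"],1)
c=read_camera("top");np.savez("top2.npz",**c);save("top2",c["img"][115:200,165:330],4.8)
E
```

```text
time: 7.5
eef_pos: [0.6511, -0.0433, 0.0875]
tcp_rot: [0.707, 0.039, -0.034, -0.705]
contact_force: [0.1, 0.2, 0.7]
opening: 0.25
t 7.5 p [ 0.6511 -0.0433  0.0875] fence [ -30.8 -250.2] op 0.25 f [0.1 0.2 0.7]
tool x ang in fence 0.1 ydown [ 0.007 -0.002 -1.   ] q [-0.22  0.39  1.74 -0.    1.   -0.32]
target [ 0.6475 -0.0395  0.017 ] rotvec deg tool [0.2 0.1 0.4] shift mm tool now [-3.6 70.5  4.4] shift in target axes [-3.2 70.5  4.2]
```

View pics/wr2.png

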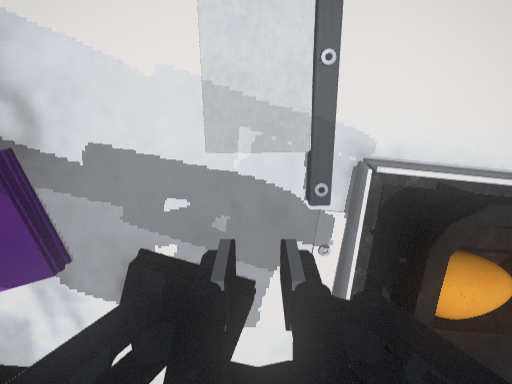

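View pics/top2.png

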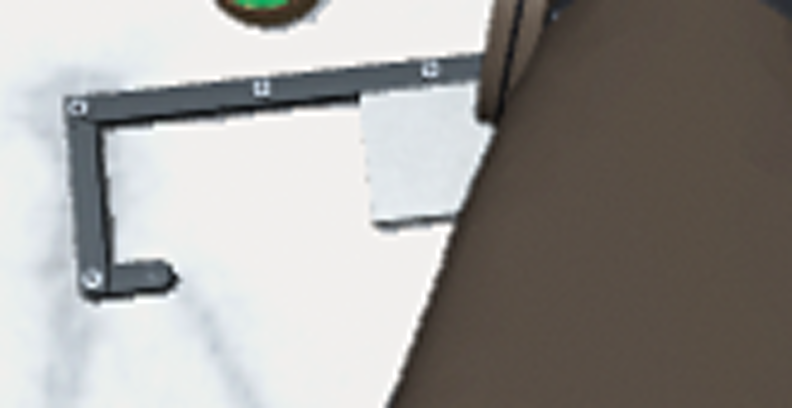

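Wrist view: the stack's right side is flush with the fence (column ~312) and its trailing edge is at row ~152. The top view confirms it lies flat. The black stack's corner is near the fingers, so I check clearance and the trailing edge before going down.

Run:
```python
from go import *
c=dict(np.load("top.npz"))
f=lambda p:(F.T@(p[:2]-O)*1e3).round(1)
m=np.zeros((384,512),np.uint8); m[136:190,305:360]=(c["img"].max(2)<90)[136:190,305:360]
cn=max(cv2.findContours(m,0,1)[0],key=cv2.contourArea)
P=np.array([f(ray(c,*p,.021)) for p in cn[:,0]],np.float32); print(cv2.boxPoints(cv2.minAreaRect(P)))
s=get_state();w=read_camera("wrist");T=np.eye(4);T[:3,:3]=R.from_quat(s["tcp_rot"]).as_matrix();T[:3,3]=s["eef_pos"];T=T@w["T_tool_cam"]
for p in ((206,152),(300,152),(312,152),(198,0),(255,285),(146,250)): print(p,f(ray(w,*p,.021,T)))
for p in ((315,0),(309,205)): print("fence",p,f(ray(w,*p,.016,T)))
```

```text
[[-139.59651  -344.0143  ]
 [ -52.580864 -373.2203  ]
 [ -32.331207 -312.8889  ]
 [-119.346855 -283.6829  ]]
(206, 152) [ -64.7 -206.7]
(300, 152) [  -8.9 -206.5]
(312, 152) [  -1.7 -206.5]
(198, 0) [ -65.3 -126.6]
(255, 285) [ -35.5 -298.1]
(146, 250) [-106.7 -271.8]
fence (315, 0) [  -3.7 -125.3]
fence (309, 205) [  -1. -242.]
```

```bash
python3 -m inch '[{"ax":0,"ay":0,"az":0,"x":-4,"y":25,"z":0,"hand":0.5},{"ax":0,"ay":0,"az":0,"x":0,"y":25,"z":0,"hand":0.5},{"ax":0,"ay":0,"az":0,"x":0,"y":13,"z":0,"hand":0.5},{"ax":0,"ay":0,"az":0,"x":0,"y":6,"z":0,"hand":0.5},{"ax":0,"ay":0,"az":0,"x":0,"y":0,"z":0,"hand":0.5}]'; python3 go.py -34 -108 17 0
```

```text
time: 8.07
eef_pos: [0.6412, -0.0386, 0.0154]
tcp_rot: [-0.706, -0.036, 0.038, 0.707]
contact_force: [-0.6, -0.3, -1.0]
opening: 0.249
t 8.07 p [ 0.6412 -0.0386  0.0154] fence [ -40.2 -244.5] op 0.25 f [-0.6 -0.3 -1. ]
tool x ang in fence 0.2 ydown [-0.004  0.001 -1.   ] q [-0.22  0.48  1.77  0.    0.89 -0.32]
target [0.6335 0.0978 0.017 ] rotvec deg tool [-0.1  0.2 -0.2] shift mm tool now [  6.5  -1.4 136.4] shift in target axes [  6.2  -1.6 136.5]
```

```bash
python3 -m inch '[{"ax":0,"ay":0,"az":0,"x":0.3,"y":-1,"z":6,"hand":0.5},{"ax":0,"ay":0,"az":0,"x":0.3,"y":0,"z":6,"hand":0.5},{"ax":0,"ay":0,"az":0,"x":0.3,"y":0,"z":4,"hand":0.5},{"ax":0,"ay":0,"az":0,"x":0.3,"y":0,"z":4,"hand":0.5},{"ax":0,"ay":0,"az":0,"x":0.3,"y":0,"z":4,"hand":0.5}]'
python3 -m inch '[{"ax":0,"ay":0,"az":0,"x":0.3,"y":0,"z":4,"hand":0.5},{"ax":0,"ay":0,"az":0,"x":0.3,"y":0,"z":4,"hand":0.5},{"ax":0,"ay":0,"az":0,"x":0.3,"y":0,"z":4,"hand":0.5},{"ax":0,"ay":0,"az":0,"x":0.3,"y":0,"z":4,"hand":0.5},{"ax":0,"ay":0,"az":0,"x":0.3,"y":0,"z":4,"hand":0.5}]'
python3 -m inch '[{"ax":0,"ay":0,"az":0,"x":0.3,"y":0,"z":4,"hand":0.5},{"ax":0,"ay":0,"az":0,"x":0.3,"y":0,"z":4,"hand":0.5},{"ax":0,"ay":0,"az":0,"x":0.3,"y":0,"z":4,"hand":0.5},{"ax":0,"ay":0,"az":0,"x":0.3,"y":0,"z":4,"hand":0.5},{"ax":0,"ay":0,"az":0,"x":0.3,"y":0,"z":4,"hand":0.5}]'
python3 go.py -34 -108 17 0
python3 - <<'E'
from meas import *
c=read_camera("top");np.savez("top3.npz",**c);save("top3",c["img"][115:200,165:330],4.8)
E
```

```text
time: 8.48
eef_pos: [0.6427, -0.0153, 0.0195]
tcp_rot: [0.707, 0.037, -0.036, -0.706]
contact_force: [0.0, -1.8, 0.9]
opening: 0.251
time: 8.9
eef_pos: [0.6414, 0.0048, 0.0183]
tcp_rot: [0.706, 0.036, -0.036, -0.706]
contact_force: [-0.2, -1.3, 1.3]
opening: 0.247
time: 9.32
eef_pos: [0.6405, 0.025, 0.0181]
tcp_rot: [-0.706, -0.036, 0.037, 0.706]
contact_force: [-1.1, -1.7, 0.4]
opening: 0.25
t 9.32 p [0.6405 0.025  0.0181] fence [ -34.4 -181.1] op 0.25 f [-1.1 -1.7  0.4]
tool x ang in fence 0.1 ydown [-0.001  0.    -1.   ] q [-0.12  0.48  1.78  0.    0.89 -0.22]
target [0.6335 0.0978 0.017 ] rotvec deg tool [-0.   0.1 -0. ] shift mm tool now [ 0.5  1.1 73.1] shift in target axes [ 0.4  1.1 73.1]
```

View pics/top3.png

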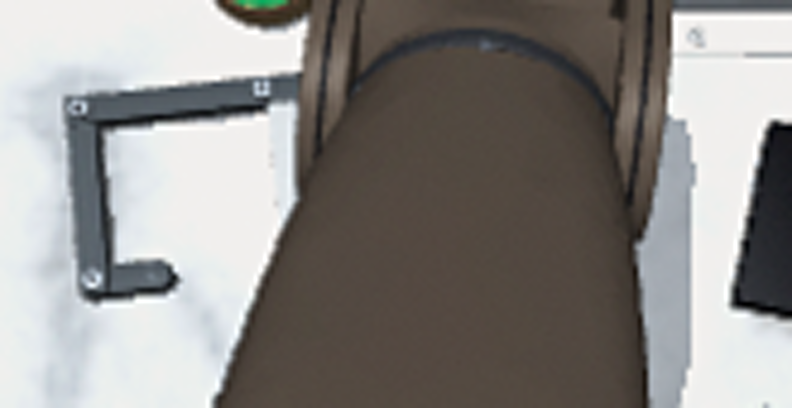

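The arm hides the stack from above: only its leading edge, at crop (280,130), shows, touching the fence. I check with the wrist camera.

Run:
```python
from meas import *
c=read_camera("wrist");save("wr3",c["img"],1)
```

```text
(no output)
```

View pics/wr3.png

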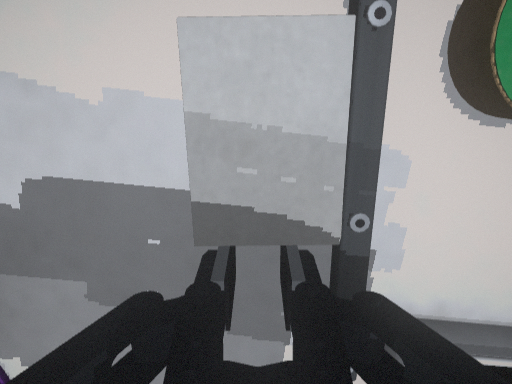

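The wrist view shows the stack (178-355 × 15-245) flush along the fence and square on the fingers. I continue.

```bash
python3 -m inch '[{"ax":0,"ay":0,"az":0,"x":0.2,"y":0,"z":4,"hand":0.5},{"ax":0,"ay":0,"az":0,"x":0.2,"y":0,"z":4,"hand":0.5},{"ax":0,"ay":0,"az":0,"x":0.2,"y":0,"z":4,"hand":0.5},{"ax":0,"ay":0,"az":0,"x":0.2,"y":0,"z":4,"hand":0.5},{"ax":0,"ay":0,"az":0,"x":0.2,"y":0,"z":4,"hand":0.5}]'
python3 -m inch '[{"ax":0,"ay":0,"az":0,"x":0.2,"y":0,"z":4,"hand":0.5},{"ax":0,"ay":0,"az":0,"x":0.2,"y":0,"z":4,"hand":0.5},{"ax":0,"ay":0,"az":0,"x":0.2,"y":0,"z":4,"hand":0.5},{"ax":0,"ay":0,"az":0,"x":0.2,"y":0,"z":3,"hand":0.5},{"ax":0,"ay":0,"az":0,"x":0.2,"y":0,"z":3,"hand":0.5}]'
python3 go.py -34 -101 17 0
python3 -m inch '[{"ax":0,"ay":0,"az":0,"x":0.2,"y":0,"z":3,"hand":0.5},{"ax":0,"ay":0,"az":0,"x":0.2,"y":0,"z":3,"hand":0.5},{"ax":0,"ay":0,"az":0,"x":0.2,"y":0,"z":3,"hand":0.5},{"ax":0,"ay":0,"az":0,"x":0.2,"y":0,"z":3,"hand":0.5},{"ax":0,"ay":0,"az":0,"x":0.2,"y":0,"z":3,"hand":0.5}]'
python3 go.py -34 -101 17 0
```

```text
time: 9.83
eef_pos: [0.6397, 0.0449, 0.0183]
tcp_rot: [0.706, 0.036, -0.036, -0.706]
contact_force: [-0.7, -1.1, -0.4]
opening: 0.253
time: 10.25
eef_pos: [0.6389, 0.0629, 0.0184]
tcp_rot: [0.706, 0.036, -0.036, -0.706]
contact_force: [-0.4, -1.5, -0.2]
opening: 0.248
t 10.25 p [0.6389 0.0629 0.0184] fence [ -32.2 -143.3] op 0.25 f [-0.4 -1.5 -0.2]
tool x ang in fence 0.1 ydown [-0. -0. -1.] q [-0.06  0.48  1.78 -0.    0.89 -0.16]
target [0.6328 0.1048 0.017 ] rotvec deg tool [ 0.   0.1 -0. ] shift mm tool now [-1.7  1.4 42.3] shift in target axes [-1.8  1.4 42.3]
time: 10.67
eef_pos: [0.6384, 0.0778, 0.0183]
tcp_rot: [-0.706, -0.036, 0.036, 0.706]
contact_force: [-0.3, -1.6, -0.3]
opening: 0.249
t 10.67 p [0.6384 0.0778 0.0183] fence [ -31.2 -128.4] op 0.25 f [-0.3 -1.6 -0.3]
tool x ang in fence 0.1 ydown [-0.  0. -1.] q [-0.04  0.48  1.78  0.    0.89 -0.14]
target [0.6328 0.1048 0.017 ] rotvec deg tool [-0.   0.1 -0. ] shift mm tool now [-2.7  1.3 27.4] shift in target axes [-2.8  1.3 27.4]
```

```bash
python3 -m inch '[{"ax":0,"ay":0,"az":0,"x":0.1,"y":0,"z":3,"hand":0.5},{"ax":0,"ay":0,"az":0,"x":0.1,"y":0,"z":3,"hand":0.5},{"ax":0,"ay":0,"az":0,"x":0.1,"y":0,"z":3,"hand":0.5},{"ax":0,"ay":0,"az":0,"x":0.1,"y":0,"z":3,"hand":0.5},{"ax":0,"ay":0,"az":0,"x":0.1,"y":0,"z":3,"hand":0.5}]'
python3 -m inch '[{"ax":0,"ay":0,"az":0,"x":0.1,"y":0,"z":2,"hand":0.5},{"ax":0,"ay":0,"az":0,"x":0.1,"y":0,"z":2,"hand":0.5},{"ax":0,"ay":0,"az":0,"x":0.1,"y":0,"z":1,"hand":0.5},{"ax":0,"ay":0,"az":0,"x":0.1,"y":0,"z":1,"hand":0.5}]'
python3 -m inch '[{"ax":0,"ay":0,"az":0,"x":0,"y":0,"z":1,"hand":0.5},{"ax":0,"ay":0,"az":0,"x":0,"y":0,"z":1,"hand":0.5},{"ax":0,"ay":0,"az":0,"x":0,"y":0,"z":0,"hand":0.5}]'
python3 go.py -34 -101 17 0
```

```text
time: 11.08
eef_pos: [0.6373, 0.0928, 0.0184]
tcp_rot: [0.706, 0.036, -0.036, -0.706]
contact_force: [-0.5, -1.7, -0.0]
opening: 0.249
time: 11.42
eef_pos: [0.6371, 0.0987, 0.0184]
tcp_rot: [0.706, 0.036, -0.036, -0.706]
contact_force: [-0.9, -2.4, 0.8]
opening: 0.253
time: 11.67
eef_pos: [0.637, 0.1007, 0.0184]
tcp_rot: [-0.706, -0.036, 0.036, 0.706]
contact_force: [-0.3, -0.9, 0.5]
opening: 0.25
t 11.67 p [0.637  0.1007 0.0184] fence [ -30.3 -105.5] op 0.25 f [-0.3 -0.9  0.5]
tool x ang in fence 0.1 ydown [ 0.  0. -1.] q [-0.    0.48  1.77  0.    0.89 -0.1 ]
target [0.6328 0.1048 0.017 ] rotvec deg tool [-0.   0.1  0. ] shift mm tool now [-3.7  1.4  4.5] shift in target axes [-3.7  1.4  4.5]
```

```bash
python3 -m inch '[{"ax":0,"ay":0,"az":0,"x":0,"y":0,"z":1,"hand":0.5},{"ax":0,"ay":0,"az":0,"x":0,"y":0,"z":1,"hand":0.5},{"ax":0,"ay":0,"az":0,"x":0,"y":0,"z":0,"hand":0.5}]'
python3 -m inch '[{"ax":0,"ay":0,"az":0,"x":0,"y":0,"z":0.8,"hand":0.5},{"ax":0,"ay":0,"az":0,"x":0,"y":0,"z":0.8,"hand":0.5},{"ax":0,"ay":0,"az":0,"x":0,"y":0,"z":0,"hand":0.5}]'
python3 -m inch '[{"ax":0,"ay":0,"az":0,"x":0,"y":0,"z":0.6,"hand":0.5},{"ax":0,"ay":0,"az":0,"x":0,"y":0,"z":0.6,"hand":0.5},{"ax":0,"ay":0,"az":0,"x":0,"y":0,"z":0,"hand":0.5}]'
python3 go.py -34 -101 17 0
```

```text
time: 11.92
eef_pos: [0.6368, 0.1027, 0.0184]
tcp_rot: [-0.706, -0.036, 0.036, 0.706]
contact_force: [-0.9, -1.5, 0.3]
opening: 0.25
time: 12.17
eef_pos: [0.6366, 0.1043, 0.0184]
tcp_rot: [-0.706, -0.036, 0.036, 0.706]
contact_force: [0.2, -0.2, -0.9]
opening: 0.254
time: 12.42
eef_pos: [0.6365, 0.1055, 0.0184]
tcp_rot: [-0.706, -0.036, 0.036, 0.706]
contact_force: [0.7, -0.5, 0.4]
opening: 0.249
t 12.42 p [0.6365 0.1055 0.0184] fence [ -30.3 -100.7] op 0.25 f [ 0.7 -0.5  0.4]
tool x ang in fence 0.1 ydown [ 0.  0. -1.] q [ 0.01  0.48  1.77  0.    0.89 -0.1 ]
target [0.6328 0.1048 0.017 ] rotvec deg tool [-0.   0.1  0. ] shift mm tool now [-3.7  1.4 -0.3] shift in target axes [-3.7  1.4 -0.3]
```

```bash
python3 -m inch '[{"ax":0,"ay":0,"az":0,"x":0,"y":0,"z":0.7,"hand":0.5},{"ax":0,"ay":0,"az":0,"x":0,"y":0,"z":0.7,"hand":0.5},{"ax":0,"ay":0,"az":0,"x":0,"y":0,"z":0,"hand":0.5}]'
python3 -m inch '[{"ax":0,"ay":0,"az":0,"x":0,"y":0,"z":0.7,"hand":0.5},{"ax":0,"ay":0,"az":0,"x":0,"y":0,"z":0.7,"hand":0.5},{"ax":0,"ay":0,"az":0,"x":0,"y":0,"z":0,"hand":0.5}]'
python3 go.py -34 -101 17 0
```

```text
time: 12.67
eef_pos: [0.6364, 0.1065, 0.0184]
tcp_rot: [0.706, 0.037, -0.036, -0.706]
contact_force: [-0.2, -2.0, 0.5]
opening: 0.25
time: 12.92
eef_pos: [0.6364, 0.1065, 0.0185]
tcp_rot: [0.707, 0.037, -0.037, -0.705]
contact_force: [0.3, -6.3, 0.3]
opening: 0.252
t 12.92 p [0.6364 0.1065 0.0185] fence [-30.3 -99.6] op 0.25 f [ 0.3 -6.3  0.3]
tool x ang in fence 0.2 ydown [ 0.    -0.003 -1.   ] q [ 0.01  0.48  1.77 -0.    0.89 -0.09]
target [0.6328 0.1048 0.017 ] rotvec deg tool [0.2 0.2 0. ] shift mm tool now [-3.7  1.5 -1.4] shift in target axes [-3.7  1.5 -1.4]
```

Contact with the end stop: the TCP holds at -99.6 while the force rises to 6 N. I back off, lift and look.

```bash
python3 -m inch '[{"ax":0,"ay":0,"az":0,"x":0,"y":0,"z":-4,"hand":0.5},{"ax":0,"ay":0,"az":0,"x":0,"y":0,"z":-15,"hand":0.5},{"ax":0,"ay":0,"az":0,"x":0,"y":-40,"z":0,"hand":0.5},{"ax":0,"ay":0,"az":0,"x":0,"y":-40,"z":0,"hand":0.5},{"ax":0,"ay":0,"az":0,"x":0,"y":-20,"z":0,"hand":0.5}]'
python3 -m inch '[{"ax":0,"ay":0,"az":0,"x":0,"y":0,"z":-40,"hand":0.5},{"ax":0,"ay":0,"az":0,"x":0,"y":0,"z":-40,"hand":0.5},{"ax":0,"ay":0,"az":0,"x":0,"y":0,"z":-40,"hand":0.5},{"ax":0,"ay":0,"az":0,"x":0,"y":0,"z":-40,"hand":0.5},{"ax":0,"ay":0,"az":0,"x":0,"y":0,"z":0,"hand":0.5}]'
python3 go.py -34 -101 17 0
python3 - <<'E'
from meas import *
from go import O,F
c=read_camera("top");np.savez("top4.npz",**c);im=c["img"]
cn,r=cards(c,(125,185,188,260))
P=np.array(cv2.boxPoints(r)); print(r,((P/1e3-O)@F*1e3).round(1).tolist(),"ctr",((np.array(r[0])/1e3-O)@F*1e3).round(1))
v=im[118:190,170:270]
save("top4",v,7)
E
```

```text
time: 13.33
eef_pos: [0.6404, 0.0885, 0.1231]
tcp_rot: [-0.706, -0.038, 0.034, 0.706]
contact_force: [1.0, 0.9, 1.3]
opening: 0.25
time: 13.75
eef_pos: [0.6553, -0.0774, 0.1191]
tcp_rot: [0.707, 0.035, -0.033, -0.705]
contact_force: [0.1, -0.9, -0.2]
opening: 0.249
t 13.75 p [ 0.6553 -0.0774  0.1191] fence [ -30.1 -284.5] op 0.25 f [ 0.1 -0.9 -0.2]
tool x ang in fence -0.3 ydown [ 0.002 -0.002 -1.   ] q [-0.27  0.37  1.71 -0.    1.06 -0.37]
target [0.6328 0.1048 0.017 ] rotvec deg tool [ 0.2 -0.3  0.1] shift mm tool now [ -5.1 101.6 183.8] shift in target axes [ -3.9 102.1 183.5]
((608.5213623046875, 156.3111572265625), (109.80158233642578, 87.1653823852539), 1.5870481729507446) [[-104.5, 0.3], [-110.9, -86.7], [-1.4, -94.8], [5.0, -7.9]] ctr [-52.9 -47.3]
```

View pics/top4.png

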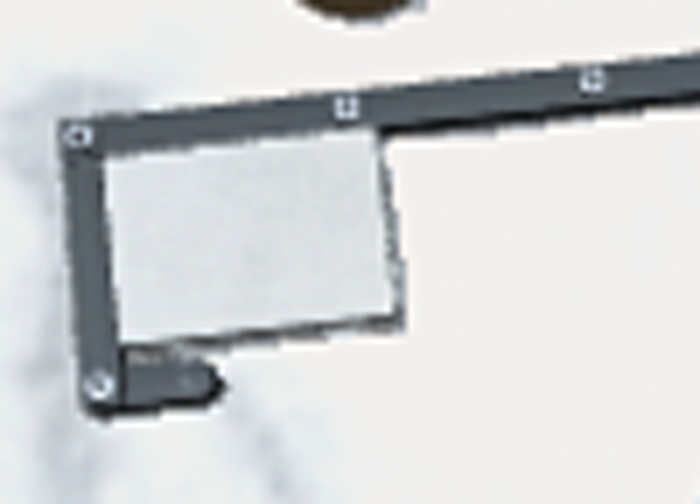

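The crop shows the stack in the corner, touching the end stop and the fence, and parallel to it. A quick numeric check on its visible corners (the colour mask bled into the lip, so that rectangle fit is void).

Run:
```python
from go import *
c=dict(np.load("top4.npz")); a=dict(np.load("top.npz"))
for n,(u,v) in dict(farR=(380,130),nearR=(395,316),nearL=(122,343),farL=(105,158)).items():
    p=ray(c,u/7+169.5,v/7+117.5,.021); print(n,(F.T@(p[:2]-O)*1e3).round(1))
d=cv2.absdiff(a["img"],c["img"]).max(2)
for n,(y0,y1,x0,x1) in dict(tape=(220,275,140,200),roll=(88,122,203,238),pen=(260,275,225,300),purple=(195,245,285,340)).items(): print(n,"changed px",int((d[y0:y1,x0:x1]>60).sum()))
```

```text
farR [ -1.5 -88.2]
nearR [-63.2 -87.5]
nearL [-63.   -0.4]
farL [-1.7  0.5]
tape changed px 0
roll changed px 0
pen changed px 800
purple changed px 2707
```

Run:
```python
from h import *
from plant import sign_off
a=dict(np.load("scene.npz"))["img"]; b=read_camera("scene")["img"]
d=cv2.absdiff(a,b).max(2)
for n,(y0,y1,x0,x1) in dict(pen=(198,250,325,352),purple=(155,192,293,328),tape=(255,315,260,315)).items(): print(n,int((d[y0:y1,x0:x1]>60).sum()))
print(get_state()["contact_force"].round(1)); print(sign_off())
```

```text
pen 135
purple 444
tape 0
[ 0.   0.5 -0.2]
the job is handed in; nothing more can be done
None
```

I pushed the grey stack with two half-open fingertips until it lay flat against the fence, about 125 mm before home. I then moved behind it and slid it along the fence into the pocket, with about 2 N of push, until the end stop stopped it at about 6 N. I backed off, lifted the arm clear and handed the job in at about 14 s of the 48 s.

**Final position:** the last top view puts the stack's centre at about x = -32, y = -44 mm in the fence's frame. It lies within about 1° of parallel to the fence, touching both the fence and the end stop. The robot was clear of everything when I handed in.

**Checks that failed or stayed open:**
- The automatic rectangle fit of the final stack failed because the colour mask bled into the lip. I used hand-read corners instead, good to about 2 mm.
- The before/after comparison showed no change at the tape roll or the sticker roll.
- The same comparison did show changed pixels at the pen and the purple stack. I think this is the arm and its shadow over them, since the fingers never went near the pen and stayed clear of the purple stack, but I did not separately confirm it.

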